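# Uncap a collimator whose thread hand is unknown

## Task

The upright bench collimator is closed by a round black cap with an orange top, on a quick thread of less than a quarter turn that may be right-handed or left-handed; nothing outside shows which. Find out by turning the cap gently each way: the wrong way it binds almost at once, the right way it turns on until it meets a stop. Turn it to its stop, lift it straight off and finish while still holding it level in the gripper, clearly higher than the collimator (about 10 cm above its rim), leaving the other loose things on the bench where they are.

Things in the scene. Friction and masses are not known exactly. Their poses are not given: they have to be found in the camera images.
- collimator: Upright grey tube with an aluminium neck, fixed to the bench; round foot 88 mm across, tube 54 mm across, flat rim 110 mm above the bench, a small black focusing knob on the tube's +x side reaching 44 mm from the axis at 53 mm height. Origin: on the tube's axis at the underside of the foot; z up. Cannot be moved.
- cap: Round black knurled cap, orange top, white index line along its own +x. Head 44 mm across, 30 mm high, seated on the collimator's rim on the same axis; below it a 22 mm stem with two lugs goes 16 mm down into the neck. About 250 g. Origin: centre of the head's underside; z up. Starts done up, its x axis within 0.07 rad of the collimator's x axis. Raised 20 mm it is free of the neck.
- cap_top (a point): Centre of the cap's orange top, 30 mm above the cap's origin. How the cap turns: with hardly any friction. The wrong way it binds after 0.1 to 0.4 rad; the right way (counter-clockwise or clockwise from above, drawn anew each time) it turns without rising to a firm stop about 1.2 rad from the collimator's x axis, and lifts straight up from about 1.0 rad on; before that the lugs hold it down.
- lens_ring_a: Black ringed trial lens, 58x50x8 mm, lying flat; a bystander. Origin: centre of its underside.
- lens_ring_b: White ringed trial lens, 50x42x8 mm, lying flat; a bystander. Origin: centre of its underside.
- tweezers: Steel tweezers, 12x128x9 mm, lying; a bystander. Origin: centre of its underside.
- slide_viewer: Small black viewer with white faces, 30x34x66 mm, standing; a bystander. Origin: centre of its underside.
- ophthalmoscope_head: Black knurled instrument head, 27x96x28 mm, lying; a bystander. Origin: centre of its underside.
There are look-alikes about, which are no part of the job. There is more than one size of the cap; the one meant has the size given above.

How it is judged:
On the way:
1. the cap is turned at least 0.7 rad from the collimator's x axis while still seated (angle between the x axis of cap and the x axis of collimator, either way round above 0.7 rad and z of cap in the frame of collimator below 0.116 m), for 0.05 s.
At the end, for the whole second after the job is handed in: The fingers hold the cap (more than 1 N), still (under 0.03 m/s), within 0.35 rad of level, its underside at least 60 mm above the collimator's rim (170 mm above the bench) and not above 0.45 m, touching nothing of the collimator (z of cap in the frame of collimator above 0.17 m and height (world z) of cap below 0.45 m and angle between cap's own z axis and vertical below 0.35 rad and contact force between the fingers and cap above 1 N and contact force between collimator and cap below 0.05 N and linear speed of cap below 0.03 m/s); the arm keeps its last pose, push and grip.
It fails at once if a trial lens, the tweezers, the small viewer or the instrument head is moved more than 30 mm (distance of any of lens_ring_a, lens_ring_b, tweezers, slide_viewer, ophthalmoscope_head from where it was at the start of the episode above 0.03 m).
It also fails if it takes over 38 s, if anything falls off the work surface, if the arm or the gripper's body presses on something with over 40 N, if the wrist force passes 120 N, or if a joint passes its speed limit or range.

## Robot

A 6-joint arm with a two-finger parallel gripper is mounted at the origin on a cart in front of the work surface, level with it; the furniture and walls round the work are solid. World frame = base frame: x ahead of the robot, y to its left, z up, the work surface at z = 0. Lengths are in m, angles in rad, forces in N, time in s.
With the tool pointing down it reaches from about 0.4 to 0.825 m from the base axis. Payload 7 kg.
Tool frame: the origin (TCP) lies midway between the tips of the shut fingers; the grasp point (between the pads) lies arm.hold_point_z behind it (arm.hold_point_z is the distance from the TCP to the grasp point, in m); z points along the fingers, y is the line along which they close (so a half turn about z gives the same grasp; the last joint's range is limited). The gripper opens to 88 mm and grips with 3 to 60 N. Pads are 19 mm wide; open, the fingers measure 130 mm over their backs; the gripper's body (78 mm by 193 mm) begins 47 mm behind the grasp point.
Start: joints at [-0.891, 0.359, 0.012, 0, -1.224, -0.288], TCP at [0.258, -0.624, 0.227] pointing down, gripper open.
Joint ranges: [-3.07, 3.07], [-1.43, 2.12], [-1.02, 1.25], [-3.03, 1.67], [-3.05, -0], [-3.03, 3.03]. Speed limits (rad/s): [2.39, 2.39, 3.01, 3.14, 3.14, 3.14].

## Interface

Orientations are given as [roll, pitch, yaw] about the fixed x, y, z axes, in that order (R = Rz(yaw) Ry(pitch) Rx(roll)).
In Python, from station import arm gives the robot as it stands.
- The arm moves only by the shell command python3 -m crank 'ROWS' [OPENING] [FORCE]. ROWS is JSON, a list that holds one entry, the list of rows, each a list of 4 numbers: the shift along the tool's x, y, z in units of 25 mm (1.0 is 25 mm), then the turn about the tool's z in units of 5 degrees (1.0 is 5 degrees). A call has 1 to 12 rows; each row is the pose to reach, as a shift and turn from the pose commanded when the call began, along the tool's axes at that moment; what a row does not reach only later rows make up. A row lasts 1/8 s, in which the tool goes at most 62.5 mm and 10.7 degrees, less where a joint would pass 70% of its speed; a pose out of reach is approached as far as the arm can. A call with a gripper value outside its range is refused whole. OPENING is the closure, from 0 (fully open) to 1 (shut), set as the call begins (- or left out, the last holds). The fingers move at their own pace and stop on an object; FORCE is the grip in N (left out, the last holds). Time passes only in rows, so rows that repeat a pose let the fingers close. It gives the time, the measured TCP pose, the force, the opening and the grip force at its end, in the units of the state.
- arm.get_state(): the state, without advancing time (a new reading comes with each control period).
- arm.grab_frame(name): name is "scene" or "side" or "wrist"; returns (picture, depth): 480x640x3 uint8, red, green, blue; 480x640 float32, m along the optical axis (not along the pixel's ray), 0 where there is no reading.
- arm.get_calibration(name): a dict with "mtx" (3x3 intrinsics, pixels), "R" (3x3) and "t" (3): a world point X has camera coordinates R X + t; the wrist camera has in their place "mount" (4x4, takes a point from camera to tool coordinates, whose origin is the TCP and whose axes are the flange's). Camera axes: x right, y down, z forward; pixel columns grow to the right and rows downward; lengths in m; the calibration is good to about 2 mm. A picture is of the moment at which its call begins: read the wrist's pose just before it. get_calibration takes no time and is no camera call.
- arm.job_done(): hands the job in; it is judged then, once.
Trained networks look in the newest picture that a camera, given by its name, has taken for a name from the list of things; names that differ only in an ending like _2 or _b are one class to them, and where a whole thing is asked for, a point or a joint stands for the part that bears it (a point fixed in the world has none). Each returns a list of dicts, best first, with "score" (0 to 1); they miss things now and then, are a little off and sometimes report something else, mostly with a low value. They report only what shows in the picture. A call takes as long as a camera call. They do not tell look-alikes from the thing itself.
- arm.recognise(thing, camera): "extent" ([left, top, width, height] in pixels, round what is visible of it).
- arm.trace(thing, camera): "mask" (480x640 bool, what is visible of it) and "extent" ([left, top, width, height] in pixels, round what is visible of it).
The state is a dict: "t": time; "q": joint angles; "qd": joint speeds; "joint_efforts": joint torques, N m; "eef_pos": TCP position; "ee_rot": TCP orientation; "force": force on the tool from outside, world axes, zero at the start; "moment": the same for the moment, N m; "width": finger opening in m; "gripper_force": force on a finger pad.
Only numpy, scipy, OpenCV 4.12 (cv2) and the standard library are available. Lean on these libraries where they do the work, as an engineer would, in place of code of your own. Each camera call takes 0.05 s, during which the arm holds its last target. There are 200 camera calls.

## Working session

There is one attempt and no reset: what is moved stays moved. The work goes in short steps, Python scripts to look and compute and a shell command to move; the robot and the scene stay as the last step left them, time stands still between calls to the robot, and variables do not carry over. Pictures are saved under pics/ and viewed, at most 10 in all, crops included, and the job is handed in when it is done.

```bash
mkdir -p pics
cat > h.py <<'E'
import numpy as np,cv2
from station import arm
def cam(n):
    c=arm.get_calibration(n); return {k:np.array(v) for k,v in c.items()}
def back(n,u,v,d):
    c=cam(n); p=np.linalg.inv(c['mtx'])@np.array([u,v,1])*d
    return c['R'].T@(p-c['t'])
E
python3 - <<'E'
from h import *
s=arm.get_state();print(s, arm.hold_point_z)
ims=[]
for n in("scene","side"):
    p,d=arm.grab_frame(n); np.save(f'{n}.npy',d); cv2.imwrite(f'pics/{n}.png',p[:,:,::-1])
    for th in("cap","collimator"):
        for r in arm.trace(th,n)[:4]:
            m=r['mask']&(d>0); v,u=np.nonzero(m)
            if len(u)==0: continue
            c=cam(n); P=(np.linalg.inv(c['mtx'])@np.vstack([u,v,np.ones(len(u))]))*d[m]
            W=c['R'].T@(P-c['t'][:,None])
            print(n,th,round(r['score'],2),r['extent'],np.percentile(W,[3,50,97],axis=1).round(3).tolist())
E
```

```text
{'t': 0.0, 'q': array([-8.90875372e-01,  3.59393115e-01,  1.10615974e-02, -3.21191278e-04,
       -1.22415243e+00, -2.88085609e-01]), 'qd': array([ 2.21563441e-04, -2.18572520e-03, -9.86030655e-04, -1.08822647e-03,
        4.05772794e-05, -1.31204050e-03]), 'joint_efforts': array([-1.32376204e-03, -5.82716453e+01,  2.93060696e+01,  6.99703708e+00,
        6.89007895e-03, -1.94962754e-04]), 'eef_pos': array([ 0.25753226, -0.62339585,  0.2256251 ]), 'ee_rot': array([ 3.13988878e+00, -1.90027764e-04, -2.74986652e+00]), 'force': array([-0.04513633,  0.59163306,  0.57305151]), 'moment': array([ 0.05191122, -0.02747482,  0.03355137]), 'gripper_force': 0.0, 'width': 0.0876110338892065} 0.0188
side cap 0.94 [385.5, 296.6, 35.6, 38.0] [[0.649, -0.477, 0.004], [0.671, -0.463, 0.051], [0.702, -0.428, 0.064]]
side cap 0.93 [319.8, 334.1, 34.5, 44.5] [[0.473, -0.584, 0.003], [0.498, -0.57, 0.054], [0.528, -0.535, 0.064]]
side cap 0.87 [298.8, 273.4, 28.1, 22.8] [[0.469, -0.459, 0.11], [0.487, -0.451, 0.132], [0.511, -0.418, 0.141]]
side collimator 0.7 [289.3, 289.1, 49.7, 62.6] [[0.453, -0.475, 0.003], [0.482, -0.459, 0.049], [0.528, -0.423, 0.108]]
```

View pics/side.png

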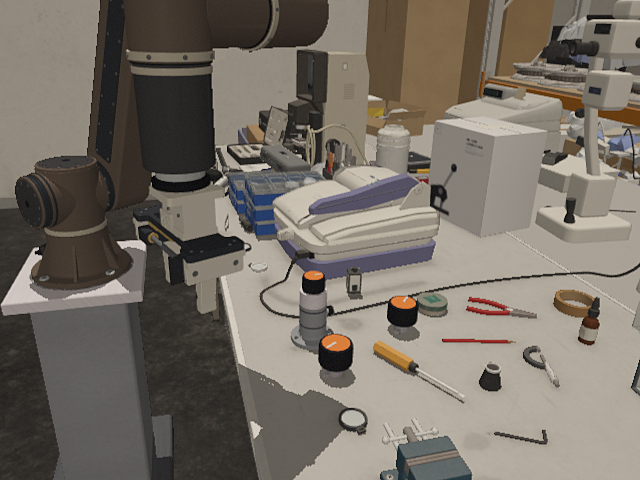

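View pics/scene.png

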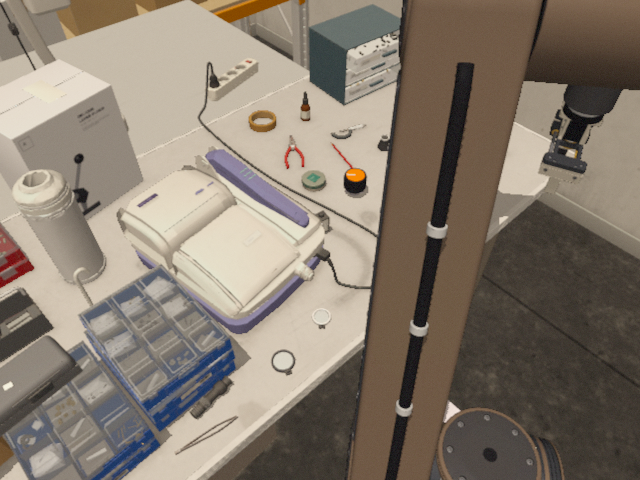

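Candidates for the cap in the side view are (313,281), seated on the grey collimator, and the two larger look-alikes on short stands at (403,310) and (336,352). I choose (313,281): it sits on the tube with its top at about 0.14 m. In the scene view the arm hides it.

Run:
```python
from h import *
print(arm.get_calibration("wrist"))
im=cv2.imread('pics/side.png'); d=np.load('side.npy')
h=cv2.cvtColor(im,cv2.COLOR_BGR2HSV)
for (l,t,w,hh) in [(298,268,30,28),(385,292,36,30),(318,330,36,30)]:
    m=np.zeros(d.shape,bool); m[t:t+hh,l:l+w]=True
    m&=(h[...,0]<18)&(h[...,1]>150)&(h[...,2]>120)&(d>0)
    v,u=np.nonzero(m); c=cam("side")
    W=c['R'].T@(np.linalg.inv(c['mtx'])@np.vstack([u,v,np.ones(len(u))])*d[m]-c['t'][:,None])
    print(len(u),np.median(W,axis=1).round(4),np.ptp(W,axis=1).round(3))
cv2.imwrite('pics/c1.png',cv2.resize(im[250:390,260:440],None,fx=4,fy=4,interpolation=2))
```

```text
{'mtx': array([[375.16473409,   0.        , 318.04869707],
       [  0.        , 375.16473409, 232.66900188],
       [  0.        ,   0.        ,   1.        ]]), 'mount': array([[ 3.79119067e-05, -9.57690765e-01, -2.87799232e-01,
         7.75899032e-02],
       [ 9.99999991e-01, -6.38789450e-07,  1.33856053e-04,
        -8.88241994e-04],
       [-1.28376549e-04, -2.87799234e-01,  9.57690756e-01,
        -1.57637445e-01],
       [ 0.00000000e+00,  0.00000000e+00,  0.00000000e+00,
         1.00000000e+00]])}
119 [ 0.4884 -0.4386  0.1398] [0.037 0.038 0.004]
236 [ 0.6778 -0.4476  0.0627] [0.098 0.14  0.064]
349 [ 0.5045 -0.5517  0.0629] [0.051 0.132 0.055]
```

View pics/c1.png

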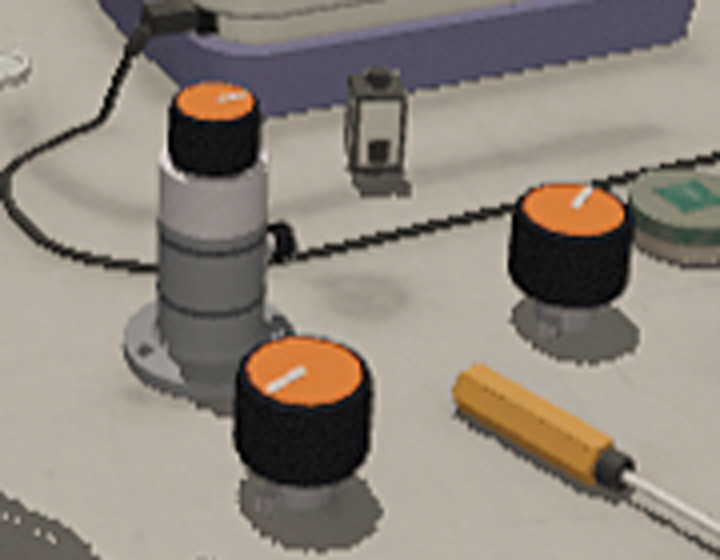

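The crop shows the chosen cap on the collimator, with the two larger loose caps standing on the bench beside it. I'm moving above it for a wrist view.

```bash
python3 -m crank '[[[-2,0.6,0,0],[-4,1.2,0,0],[-6,1.8,0,0],[-8,2.4,0,0],[-10,3,0,0],[-11.3,3.3,0,0],[-11.3,3.3,0,0],[-11.3,3.3,0,0]]]' 0
python3 - <<'E'
from h import *
s=arm.get_state();print(s['eef_pos'],s['ee_rot'],s['q'].round(3))
from scipy.spatial.transform import Rotation as Ro
p,d=arm.grab_frame("wrist"); cv2.imwrite('pics/w1.png',p[:,:,::-1])
c=cam("wrist");R=Ro.from_euler('xyz',s['ee_rot']).as_matrix()
h=cv2.cvtColor(p,cv2.COLOR_RGB2HSV)
m=((h[...,0]<18)&(h[...,1]>150)&(h[...,2]>120)).astype(np.uint8)
n,l,st,ce=cv2.connectedComponentsWithStats(m)
for i in range(1,n):
    if st[i,4]<200: continue
    k=(l==i)&(d>0); v,u=np.nonzero(k)
    P=np.linalg.inv(c['mtx'])@np.vstack([u,v,np.ones(len(u))])*d[k]
    W=R@(c['mount'][:3,:3]@P+c['mount'][:3,3:])+s['eef_pos'][:,None]
    q=cv2.minEnclosingCircle(W[:2].T.astype(np.float32))
    print(ce[i].round(),W.mean(1).round(4),q)
c=cam("side");d=np.load('side.npy');v,u=np.nonzero(d>0)
W=c['R'].T@(np.linalg.inv(c['mtx'])@np.vstack([u,v,np.ones(len(u))])*d[d>0]-c['t'][:,None])
r=np.hypot(W[0]-.488,W[1]+.4386)
for a in np.arange(.03,.3,.03):
    k=(r>a)&(r<a+.03)&(W[2]<.6); print(round(a,2),np.percentile(W[2][k],[99,100]).round(3))
E
```

```text
t: 1.3
eef_pos: [0.4871, -0.4397, 0.2264]
ee_rot: [3.141, -0.0, -2.749]
force: [0.1, -0.6, -0.5]
width: 0.0879
gripper_force: 0.0
[ 0.4870652  -0.43970486  0.22639326] [ 3.14126362e+00 -3.37319089e-04 -2.74941528e+00] [-0.438  0.328 -0.033  0.    -1.21  -0.741]
[190. 181.] [ 0.5041 -0.5525  0.0632] ((0.5040143132209778, -0.5529049634933472), 0.025738973170518875)
[324. 247.] [ 0.4917 -0.4341  0.1401] ((0.4918926954269409, -0.436088502407074), 0.018835972994565964)
[241. 380.] [ 0.6793 -0.4459  0.063 ] ((0.6809096932411194, -0.44498369097709656), 0.026547791436314583)
0.03 [0.578 0.59 ]
0.06 [0.598 0.599]
0.09 [0.597 0.6  ]
0.12 [0.596 0.6  ]
0.15 [0.596 0.6  ]
0.18 [0.596 0.6  ]
0.21 [0.596 0.6  ]
0.24 [0.596 0.6  ]
0.27 [0.594 0.6  ]
0.3 [0.594 0.6  ]
```

View pics/w1.png

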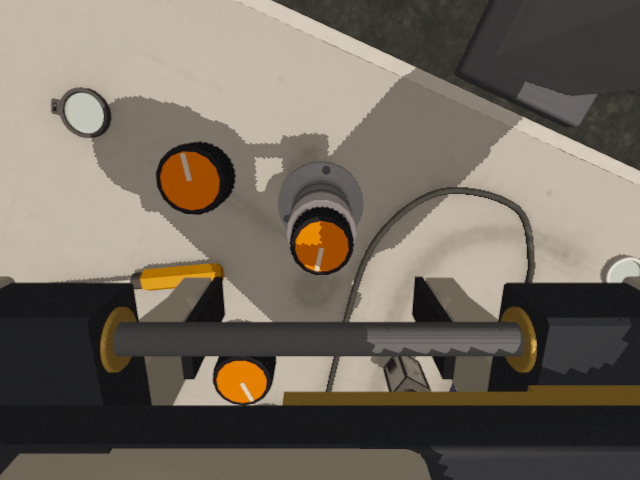

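The wrist view shows the cap centred at about (322,242) with its index line pointing down at (319,262). The loose caps are at (190,178) and (242,380), and the viewer at (405,372), all well below the finger height. I'm checking the purple instrument's height, since the gripper body sweeps near it.

```bash
python3 - <<'E'
from h import *
c=cam("side");d=np.load('side.npy').copy();m=np.zeros(d.shape,bool);m[165:275,272:440]=1;m&=d>0
v,u=np.nonzero(m)
W=c['R'].T@(np.linalg.inv(c['mtx'])@np.vstack([u,v,np.ones(len(u))])*d[m]-c['t'][:,None])
r=np.hypot(W[0]-.488,W[1]+.4386)
for a in np.arange(.06,.3,.03):
    k=(r>a)&(r<a+.03)
    if k.any(): print(round(a,2),k.sum(),W[2][k].max().round(3))
E
python3 -m crank '[[[-0.1,0,1,0],[-0.1,0,2,0],[-0.1,0,3,0],[-0.1,0,4,0],[-0.1,0,4.4,0],[-0.1,0,4.4,0],[-0.1,0,4.4,0]]]' 0
```

```text
0.18 36 0.068
0.21 600 0.13
0.24 1448 0.169
0.27 1513 0.199
t: 2.22
eef_pos: [0.49, -0.4394, 0.1178]
ee_rot: [-3.14, 0.001, -2.75]
force: [-0.1, 0.6, 0.3]
width: 0.0879
gripper_force: 0.0
```

```bash
python3 -m crank '[[[0,0.05,0,0],[0,0.05,0,0],[0,0.05,0,0],[0,0.05,0,0],[0,0.05,0,0],[0,0.05,0,0],[0,0.05,0,0],[0,0.05,0,0]]]' 1 15; python3 -c "
from h import *
s=arm.get_state();print(s['moment'],s['force'])"
```

```text
t: 3.22
eef_pos: [0.4891, -0.4375, 0.1165]
ee_rot: [3.141, -0.0, -2.75]
force: [-0.2, 1.1, 0.7]
width: 0.0436
gripper_force: 15.0
[0.37807952 0.11686018 0.01849333] [-0.18041387  1.10416277  0.65133501]
```

```bash
python3 -m crank '[[[0,0,0,0.7],[0,0,0,1.4],[0,0,0,2],[0,0,0,2.7],[0,0,0,3.3],[0,0,0,3.3]]]'; python3 -c "
from h import *
s=arm.get_state();print(s['moment'],s['force'])"
```

```text
t: 3.98
eef_pos: [0.487, -0.4355, 0.1166]
ee_rot: [3.138, -0.004, -3.038]
force: [-5.3, 10.6, 9.5]
width: 0.0433
gripper_force: 15.0
[4.08640639 2.25289514 0.35397149] [-5.28915278 10.64437108  9.47212997]
```

```bash
python3 -m crank '[[[0,0,0,-0.7],[0,0,0,-1.4],[0,0,0,-2.1],[0,0,0,-2.8],[0,0,0,-3.3],[0,0,0,-3.3]]]'; python3 -c "
from h import *
s=arm.get_state();print(s['moment'],s['force'])"
python3 -m crank '[[[0,0,0,-0.7],[0,0,0,-1.4],[0,0,0,-2.1],[0,0,0,-2.8],[0,0,0,-3.3],[0,0,0,-3.3]]]'; python3 -c "
from h import *
s=arm.get_state();print(s['moment'],s['force'])
p,d=arm.grab_frame('wrist'); cv2.imwrite('pics/w2.png',p[100:320,180:460,::-1].repeat(2,0).repeat(2,1))"
```

```text
t: 4.72
eef_pos: [0.4877, -0.4384, 0.1168]
ee_rot: [3.141, -0.002, -2.75]
force: [-4.7, -2.4, 2.4]
width: 0.0434
gripper_force: 15.0
[-0.93031203  1.84617226  0.01243452] [-4.72633162 -2.42110015  2.42466855]
t: 5.48
eef_pos: [0.4885, -0.4383, 0.1167]
ee_rot: [3.142, -0.001, -2.462]
force: [-3.6, -3.6, 1.3]
width: 0.0435
gripper_force: 15.0
[-1.44821647e+00  1.33773407e+00  7.06439419e-05] [-3.6392371  -3.57061025  1.29997915]
```

View pics/w2.png

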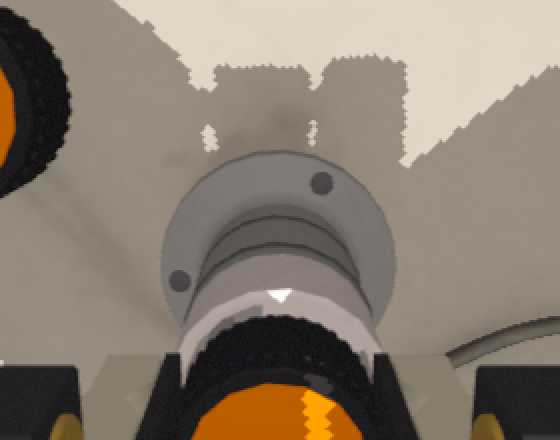

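The view shows the cap still gripped and seated on the neck. Clockwise showed 0.35 N m; counter-clockwise shows none, so I continue counter-clockwise.

```bash
python3 -m crank '[[[0,0,0,-0.8],[0,0,0,-1.6],[0,0,0,-2.4],[0,0,0,-3.2],[0,0,0,-4],[0,0,0,-4]]]'; python3 -c "
from h import *
s=arm.get_state();print(s['moment'],s['force'])"
```

```text
t: 6.28
eef_pos: [0.4892, -0.4384, 0.1168]
ee_rot: [-3.141, -0.001, -2.113]
force: [-2.0, -4.5, 0.5]
width: 0.0435
gripper_force: 15.0
[-1.70388177  0.77749166 -0.01987237] [-1.96726465 -4.52031643  0.53296222]
```

```bash
python3 -m crank '[[[0,0,0,-0.9],[0,0,0,-1.8],[0,0,0,-2.7],[0,0,0,-3.6],[0,0,0,-4.5],[0,0,0,-5],[0,0,0,-5.5],[0,0,0,-5.5]]]'; python3 -c "
from h import *
s=arm.get_state();print(s['moment'],s['force'])"
```

```text
t: 7.28
eef_pos: [0.4905, -0.4382, 0.1168]
ee_rot: [-3.139, -0.001, -1.634]
force: [3.6, -3.9, -2.6]
width: 0.0437
gripper_force: 15.0
[-1.56107193 -1.24156475 -0.04718815] [ 3.60987568 -3.92100295 -2.57000826]
```

```bash
python3 -m crank '[[[0,0,0,-0.6],[0,0,0,-1.2],[0,0,0,-1.8],[0,0,0,-2.2],[0,0,0,-2.2]]]'; python3 -c "
from h import *
s=arm.get_state();print(s['moment'],s['force'])"
```

```text
t: 7.9
eef_pos: [0.4914, -0.438, 0.117]
ee_rot: [-3.138, -0.002, -1.442]
force: [5.4, -2.0, -2.5]
width: 0.0434
gripper_force: 15.0
[-0.96278213 -2.12042217 -0.36728903] [ 5.38994516 -1.97874236 -2.48530102]
```

The moment shows the stop at about 1.25 rad. I'll ease off slightly, firm up the grip and start the lift.

```bash
python3 -m crank '[[[0,0,0,0.3],[0,0,0,0.3],[0,0,-0.1,0.3],[0,0,-0.2,0.3],[0,0,-0.4,0.3],[0,0,-0.6,0.3],[0,0,-0.6,0.3]]]' 1 30; python3 -c "
from h import *
s=arm.get_state();print(s['moment'],s['force'])"
```

```text
t: 8.78
eef_pos: [0.4899, -0.4374, 0.1319]
ee_rot: [-3.14, -0.0, -1.468]
force: [1.7, 0.8, 1.9]
width: 0.0431
gripper_force: 30.0
[ 0.11684703 -0.60936781  0.02091657] [1.72290851 0.78032235 1.92626075]
```

```bash
python3 -m crank '[[[0,0,-0.4,0],[0,0,-0.8,0],[0,0,-1.2,0],[0,0,-1.8,0],[0,0,-2.4,0],[0,0,-3,0],[0,0,-3.4,0],[0,0,-3.4,0],[0,0,-3.4,0]]]'; python3 -c "
from h import *
s=arm.get_state();print(s['moment'],s['force'])
p,d=arm.grab_frame('side'); cv2.imwrite('pics/s2.png',cv2.resize(p[200:380,240:440,::-1],None,fx=3,fy=3))"
```

```text
t: 9.9
eef_pos: [0.4889, -0.4373, 0.216]
ee_rot: [3.141, 0.001, -1.467]
force: [0.1, -0.0, -2.5]
width: 0.0433
gripper_force: 30.0
[0.01527811 0.13902848 0.0187542 ] [ 0.05508568 -0.02082039 -2.51416815]
```

View pics/s2.png

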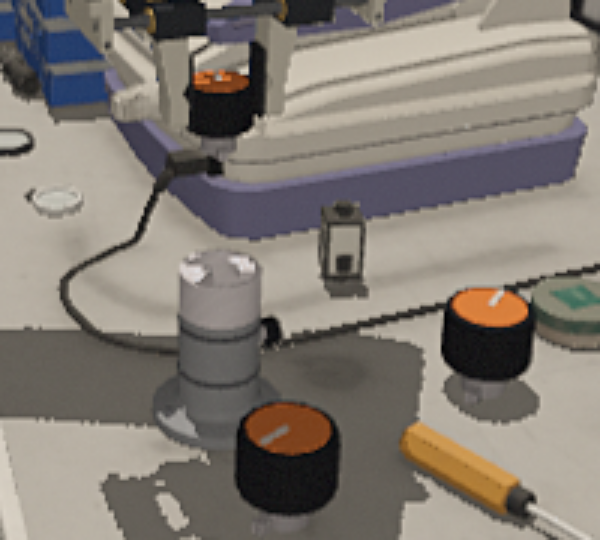

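The cap hangs level between the fingers, its underside about 0.21 m up. The collimator's neck is open and the bystanders are in place.

```bash
python3 -m crank '[[[0,0,0,0],[0,0,0,0],[0,0,0,0]]]'; python3 -c "
from station import arm
print(arm.job_done())"
```

```text
t: 10.32
eef_pos: [0.4891, -0.4376, 0.2163]
ee_rot: [3.141, 0.0, -1.467]
force: [0.7, -0.1, -2.2]
width: 0.0435
gripper_force: 30.0
the job is handed in; nothing more can be done
None
```

The job is handed in at 10.3 s, though no verdict came back: the thread turned out to open counter-clockwise, I turned the cap about 1.25 rad to its stop, and it is held level and still about 10 cm above the rim, with nothing else touched as far as the final view shows.

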